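# Weigh a bottle on the counter scale

### The arm

A 6-joint arm with a two-finger parallel gripper is mounted at the origin on a cart in front of the work surface, level with it; the furniture and walls round the work are solid. World frame = base frame: x ahead of the robot, y to its left, z up, the work surface at z = 0. Lengths are in m, angles in rad, forces in N, time in s.
With the tool pointing down it reaches from about 0.4 to 0.825 m from the base axis. Payload 7 kg.
Tool frame: the origin (TCP) lies on the centre line of the jaws, within the pads' length; the fingertips stand tip_reach ahead of it and the grasp point (between the pads) is the TCP (tip_reach is the distance from the TCP to the fingertips, in m); z points along the fingers, y is the line along which they close (so a half turn about z gives the same grasp; the last joint's range is limited). The gripper opens to 88 mm and grips with 3 to 60 N. Pads are 19 mm wide; open, the fingers measure 130 mm over their backs; the gripper's body (78 mm by 193 mm) begins 47 mm behind the grasp point.
Start: joints at [1.428, 0.359, 0.012, 0, -1.224, -0.288], TCP at [0.282, 0.613, 0.246] pointing down, gripper open.
Joint ranges: [-3.07, 3.07], [-1.43, 2.12], [-1.02, 1.25], [-3.03, 1.67], [-3.05, -0], [-3.03, 3.03]. Speed limits (rad/s): [2.39, 2.39, 3.01, 3.14, 3.14, 3.14].

### API

Orientations are given as [roll, pitch, yaw] about the fixed x, y, z axes, in that order (R = Rz(yaw) Ry(pitch) Rx(roll)).
In Python, from station import get_state, grab_frame, calibration, job_done, find_in, mark_of, tip_reach gives the robot as it stands.
- The arm moves only by the shell command python3 -m handwheel 'ROWS' [OPENING] [FORCE]. ROWS is JSON, a list of rows, each an object with "delta_pos": the shift along the world's x, y, z in units of 30 mm (1.0 is 30 mm), a list of three; "dr": the turn, a rotation vector about the world's x, y, z in degrees, a list of three. In form: [{"delta_pos": [tx, ty, tz], "dr": [rx, ry, rz]}, ...]. A call has 1 to 10 rows; each row shifts and turns the commanded pose from where the row before left it; what a row does not reach is not made up. A row lasts 1/10 s, in which the tool goes at most 50 mm and 8.59 degrees, less where a joint would pass 70% of its speed; a pose out of reach is approached as far as the arm can. A call is refused whole if a number of a shift passes 1 or a number of a turn 8.59, either way. A call with a gripper value outside its range is refused whole. OPENING is the closure, from -1 (fully open) to 1 (shut), set as the call begins (- or left out, the last holds). The fingers move at their own pace and stop on an object; FORCE is the grip in N (left out, the last holds). Time passes only in rows, so rows that do not move let the fingers close. It gives the time, the measured TCP pose, the force, the opening and the grip force at its end, in the units of the state.
- get_state(): the state, without advancing time (a new reading comes with each control period).
- grab_frame(name): name is "scene" or "top" or "wrist"; returns the picture (384x512x3 uint8, red, green, blue); there is no depth.
- calibration(name): a dict with "fx", "fy", "cx", "cy" (pixels), "extrinsics" (4x4, takes a point from world to camera coordinates). Camera axes: x right, y down, z forward; pixel columns grow to the right and rows downward; lengths in m; the calibration is good to about 2 mm. A picture is of the moment at which its call begins: read the wrist's pose just before it. calibration takes no time and is no camera call; for the wrist camera it gives the pose at the moment of the call.
- job_done(): hands the job in; it is judged then, once.
Trained networks look in the newest picture that a camera, given by its name, has taken for a name from the list of things; names that differ only in an ending like _2 or _b are one class to them, and where a whole thing is asked for, a point or a joint stands for the part that bears it (a point fixed in the world has none). Each returns a list of dicts, best first, with "conf" (0 to 1); they miss things now and then, are a little off and sometimes report something else, mostly with a low value. They report only what shows in the picture. A call takes as long as a camera call.
- find_in(camera, query): "location" ([column, row] in pixels, amid what is visible of it).
- mark_of(camera, query): "location" ([column, row] in pixels: a listed point, or the origin of a listed thing).
The state is a dict: "t": time; "q": joint angles; "qd": joint speeds; "joint_efforts": joint torques, N m; "eef_pos": TCP position; "ee_rot": TCP orientation; "force": force on the tool from outside, world axes, zero at the start; "moment": the same for the moment, N m; "width": finger opening in m; "gripper_force": force on a finger pad.
Only numpy, scipy, OpenCV 4.12 (cv2) and the standard library are available. Lean on these libraries where they do the work, as an engineer would, in place of code of your own. Each camera call takes 0.05 s, during which the arm holds its last target. There are 200 camera calls.

### The job

Clear the hand stamp off the scale's pan and stand it upright on the middle of the closed ink pad, then, with the pan empty, press the scale's round tare key fully down and let it go. Then set the perfume bottle down gently, upright and centred on the small pan so that no edge of it overhangs, and do not press the key again once it stands there. Leave the speaker, mouse, tape measure and ink pad where they are.

Things in the scene. Friction and masses are not known exactly. Their poses are not given: they have to be found in the camera images.
- scale: Small white postal scale fixed to the worktop, 150 (x) x 124 (y) mm, flat body top 28 mm above the worktop. Origin: centre of its underside, on the worktop. z up; -x points to its control side (dark display and round key), +x to its pan side.
- pan: Steel pan of the scale, a flat rectangular plate without a rim, 56 (x) x 86 (y) x 6 mm, fixed on a short stem over the +x half of the scale. Origin: centre of its underside, 34 mm along the scale's +x from the scale's origin and 36 mm above the worktop; axes as the scale's. Does not give.
- pan_top (a point): Centre of the pan's flat top face, 42 mm above the worktop; axes as the scale's (x the pan's short side, 56 mm, y its long side, 86 mm).
- tare_key (a joint): The round tare key, 24 mm across, on the control side of the scale beside the display (the only key). Value in m: 0 when up, 0.005 when fully down; a spring pushes it back, about 4 N holds it fully down; it counts as pressed beyond 0.0035.
- tare_key_top (a point): Centre of the tare key's top face, which faces up; it moves with the key. About 49 mm above the worktop when up; nothing hangs over it.
- stamp: Hand stamp, 70 mm tall, 0.045 kg: rectangular foot 24 (x) x 44 (y) x 15 mm, above it a thin neck and a turned round handle, 22 mm across from 33 to 70 mm above the bottom. Starts upright on the pan. Origin: centre of its underside (the foot's true contact lies 1 mm above it), z up along the handle.
- ink_pad: Closed flat ink pad, loose, 0.06 kg, 64 (x) x 92 (y) x 16 mm, lying on the worktop. Origin: centre of its underside, z up; the flat lid is 16 mm above it.
- bottle: Rectangular clear perfume sample bottle with a square cap, standing upright on the worktop, about 0.2 kg: glass body 34 (x) x 63 (y) mm, 79 mm tall, cap 24 x 24 mm above it to 103 mm. Can be gripped across its 34 mm (x) sides. Origin: centre of its underside, z up.
- speaker: Small black desktop speaker, a bystander, 94 x 70 x 118 mm. Origin: centre of its underside.
- mouse: Black computer mouse, a bystander, 110 x 62 x 37 mm. Origin: centre of its underside.
- tape_measure: Round tape measure lying flat, a bystander, 58 x 69 x 22 mm. Origin: centre of its underside.
- foot0 (a point): Corner of the bottle's foot at +17 mm x, +31.5 mm y, 0 mm z in the bottle's frame.
- foot1 (a point): Corner of the bottle's foot at +17 mm x, -31.5 mm y, 0 mm z in the bottle's frame.
- foot2 (a point): Corner of the bottle's foot at -17 mm x, -31.5 mm y, 0 mm z in the bottle's frame.
- foot3 (a point): Corner of the bottle's foot at -17 mm x, +31.5 mm y, 0 mm z in the bottle's frame.

How it is judged:
On the way, in this order (a step that is already met when the one before it is completed fails the run):
1. the stamp stands released, upright and at rest on the middle of the ink pad (x of stamp in the frame of ink_pad between -0.018 and 0.018 m and y of stamp in the frame of ink_pad between -0.024 and 0.024 m and z of stamp in the frame of ink_pad between 0.011 and 0.02 m and angle between stamp's own z axis and vertical below 0.1 rad and linear speed of stamp below 0.02 m/s and contact force between the fingers and stamp below 0.1 N), for 0.2 s.
2. the tare key is pressed (beyond 3.5 mm of its 5 mm) while nothing touches the pan (value of joint tare_key above 0.0035 m and contact force between pan and anything else below 0.05 N), for 0.05 s.
3. the tare key is up again with the pan still empty (value of joint tare_key below 0.001 m and contact force between pan and anything else below 0.05 N), for 0.05 s.
At the end, for the whole second after the job is handed in: Bottle upright, released, at rest on the pan: its centre within 10 mm of the pan's, all four foot corners inside the pan's edge. Stamp upright, released, at rest on the ink pad, its centre within 18 mm (pad x) and 24 mm (pad y) of the pad's middle. Tare key up (all of step 1 and x of foot0 in the frame of pan_top between -0.028 and 0.028 m and y of foot0 in the frame of pan_top between -0.043 and 0.043 m and x of foot1 in the frame of pan_top between -0.028 and 0.028 m and y of foot1 in the frame of pan_top between -0.043 and 0.043 m and x of foot2 in the frame of pan_top between -0.028 and 0.028 m and y of foot2 in the frame of pan_top between -0.043 and 0.043 m and x of foot3 in the frame of pan_top between -0.028 and 0.028 m and y of foot3 in the frame of pan_top between -0.043 and 0.043 m and horizontal distance between bottle and pan_top below 0.01 m and z of bottle in the frame of pan_top between -0.004 and 0.004 m and angle between bottle's own z axis and vertical below 0.08 rad and linear speed of bottle below 0.02 m/s and contact force between the fingers and bottle below 0.1 N and contact force between bottle and pan above 0.5 N and value of joint tare_key below 0.001 m); the robot touches nothing.
It fails at once if the speaker, mouse, tape measure or ink pad is moved more than 30 mm (distance of any of speaker, mouse, tape_measure, ink_pad from where it was at the start of the episode above 0.03 m).
It fails at once if the tare key is pressed (beyond 3 mm) while the bottle is on the pan (value of joint tare_key above 0.003 m and contact force between bottle and pan above 0.3 N).
It fails at once if the bottle is pressed on the pan with more than 40 N (contact force between bottle and pan above 40 N).
It fails at once if the bottle is dropped or slammed on the pan: faster than 0.5 m/s (a fall of some 13 mm) within 30 mm above it (linear speed of bottle above 0.5 m/s and horizontal distance between bottle and pan_top below 0.05 m and z of bottle in the frame of pan_top between -0.03 and 0.03 m).
It also fails if it takes over 72 s, if anything falls off the work surface, if the arm or the gripper's body presses on something with over 40 N, if the wrist force passes 120 N, or if a joint passes its speed limit or range.

## Working session

There is one attempt and no reset: what is moved stays moved. The work goes in short steps, Python scripts to look and compute and a shell command to move; the robot and the scene stay as the last step left them, time stands still between calls to the robot, and variables do not carry over. Pictures are saved under pics/ and viewed, at most 10 in all, crops included, and the job is handed in when it is done.

```bash
mkdir -p pics; ls; cat > h.py <<'E'
import numpy as np, cv2
from station import *
def ray(cam,px,z,c=None):
    c=c or calibration(cam); E=np.array(c["extrinsics"]); R,t=E[:3,:3],E[:3,3]
    d=R.T@np.array([(px[0]-c["cx"])/c["fx"],(px[1]-c["cy"])/c["fy"],1]); o=-R.T@t
    return o+d*(z-o[2])/d[2]
def proj(cam,p,c=None):
    c=c or calibration(cam); E=np.array(c["extrinsics"]); q=E[:3,:3]@np.array(p)+E[:3,3]
    return [c["fx"]*q[0]/q[2]+c["cx"],c["fy"]*q[1]/q[2]+c["cy"]]
def save(cam,name):
    f=grab_frame(cam); cv2.imwrite("pics/"+name,f[:,:,::-1]); return f
E
python3 - <<'E'
from h import *
np.set_printoptions(precision=4,suppress=True)
a=save("top","top.png"); b=save("scene","scene.png")
cv2.imwrite("pics/both.png",cv2.resize(np.hstack([a,b])[:,:,::-1],(800,300)))
print(tip_reach if not callable(tip_reach) else tip_reach())
s=get_state(); print({k:np.round(v,3) for k,v in s.items()})
Z=dict(scale=0,pan_top=.042,tare_key_top=.049,stamp=.042,ink_pad=0,bottle=0,speaker=0,mouse=0,tape_measure=0,foot0=0,foot1=0,foot2=0,foot3=0)
for cam in ("top","scene"):
  for n,z in Z.items():
    for m in mark_of(cam,n)[:2]:
      print(cam,n,round(m["conf"],2),np.round(m["location"],1),ray(cam,m["location"],z)[:2])
E
```

```text
pics
0.019
{'t': np.float64(0.1), 'q': array([ 1.428,  0.359,  0.011, -0.   , -1.224, -0.288]), 'qd': array([-0.   , -0.001,  0.001,  0.003, -0.   , -0.   ]), 'joint_efforts': array([ -0.001, -58.416,  29.375,   7.015,   0.01 ,  -0.   ]), 'eef_pos': array([0.282, 0.613, 0.245]), 'ee_rot': array([ 3.14 , -0.   , -0.431]), 'force': array([0.139, 0.844, 0.113]), 'moment': array([-0.003,  0.042, -0.009]), 'gripper_force': np.float64(0.0), 'width': np.float64(0.088)}
top scale 0.61 [267.6 207.3] [0.5463 0.0095]
top scale 0.56 [137.9 251.6] [0.4084 0.4401]
top pan_top 0.83 [265.1 194.4] [0.5862 0.0179]
top tare_key_top 0.41 [283.9 211.6] [ 0.5292 -0.041 ]
top stamp 0.53 [264.  195.6] [0.5823 0.0215]
top ink_pad 0.75 [348.9 224.3] [ 0.4848 -0.2586]
top bottle 0.46 [188.9 222.3] [0.5016 0.2713]
top bottle 0.45 [282.1 213.1] [ 0.5261 -0.0382]
top speaker 0.61 [245.5 151.8] [0.7342 0.0796]
top mouse 0.78 [316.1 153.4] [ 0.7242 -0.1572]
top mouse 0.63 [261.6 194.8] [0.5884 0.0285]
top tape_measure 0.62 [142.9 248.9] [0.417  0.4236]
top tape_measure 0.33 [247.  151.3] [0.7358 0.0746]
top foot0 0
[... 666 characters left out ...]
[348.1 273.6] [ 0.4794 -0.2498]
scene ink_pad 0.57 [124.7 191.7] [0.4206 0.4252]
scene bottle 0.83 [184.1 192.6] [0.5083 0.2726]
scene speaker 0.88 [282.  170.8] [0.7523 0.07  ]
scene speaker 0.71 [179.7 186.3] [0.5241 0.3014]
scene mouse 0.7 [347.2 204.7] [ 0.711  -0.1638]
scene tape_measure 0.82 [120.5 189.4] [0.4217 0.4431]
scene foot0 0.74 [195.9 191.8] [0.5292 0.2448]
scene foot0 0.7 [177.8 184.7] [0.527  0.3109]
scene foot1 0.74 [195.9 191.8] [0.5292 0.2448]
scene foot1 0.7 [177.8 184.7] [0.527  0.3109]
scene foot2 0.74 [195.9 191.8] [0.5292 0.2448]
scene foot2 0.7 [177.8 184.7] [0.527  0.3109]
scene foot3 0.74 [195.9 191.8] [0.5292 0.2448]
scene foot3 0.7 [177.8 184.7] [0.527  0.3109]
```

View pics/top.png

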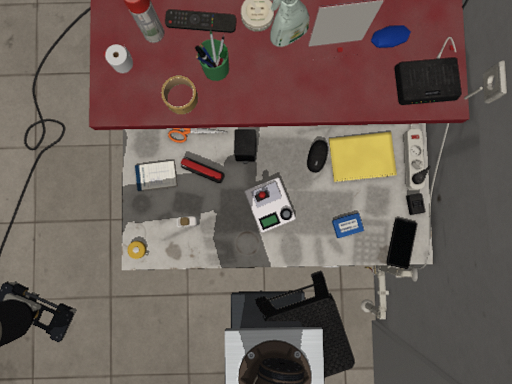

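View pics/scene.png

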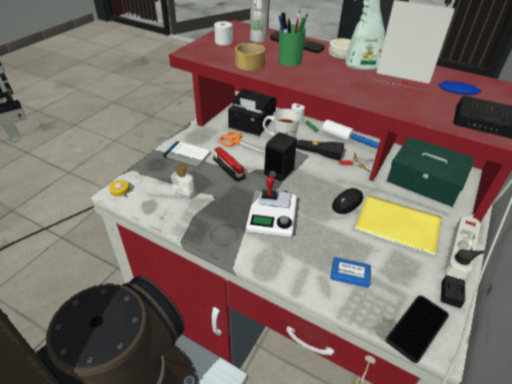

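The top view shows the scale near (270,205) with the red stamp at (264,195), the key at (286,213), the ink pad at (348,224) and the bottle at (186,222). The scene view agrees. I'll look closer with the wrist camera, bottle first as it is on the way.

```bash
python3 -m handwheel '[{"delta_pos":[0.6,-1,0.1],"dr":[0,0,0]},{"delta_pos":[0.6,-1,0.1],"dr":[0,0,0]},{"delta_pos":[0.6,-1,0.1],"dr":[0,0,0]},{"delta_pos":[0.6,-1,0.1],"dr":[0,0,0]},{"delta_pos":[0.6,-1,0.1],"dr":[0,0,0]},{"delta_pos":[0.6,-1,0.1],"dr":[0,0,0]},{"delta_pos":[0.6,-1,0.1],"dr":[0,0,0]},{"delta_pos":[0.6,-1,0.1],"dr":[0,0,0]},{"delta_pos":[0,0,0],"dr":[0,0,0]},{"delta_pos":[0,0,0],"dr":[0,0,0]}]' -1 20
cat >> h.py <<'E'
np.set_printoptions(precision=4,suppress=True)
def look(items,name,cam="wrist"):
    s=get_state(); c=calibration(cam); save(cam,name)
    E=np.array(c["extrinsics"]); print("t",s["t"],"tcp",s["eef_pos"],s["ee_rot"],"cam",-E[:3,:3].T@E[:3,3],"fwd",E[2,:3])
    for n,z in items.items():
        for m in mark_of(cam,n)[:4]:
            print(n,round(m["conf"],2),np.round(m["location"],1),ray(cam,m["location"],z,c)[:2])
E
python3 -c "
from h import *
look(dict(bottle=0,foot0=0,pan_top=.042,tare_key_top=.049,stamp=.042),'w1.png')"
```

```text
t: 2.4
eef_pos: [0.4264, 0.3727, 0.27]
ee_rot: [-3.141, -0.0, -0.433]
force: [0.7, 0.8, 0.1]
width: 0.0875
gripper_force: 0.0
t 2.4 tcp [0.4264 0.3727 0.27  ] [-3.1407 -0.     -0.4325] cam [0.5022 0.3369 0.4094] fwd [-0.2778  0.1293 -0.9519]
bottle 0.87 [312.8  50. ] [0.5067 0.2683]
foot0 0.77 [289.4  81.3] [0.4873 0.3046]
foot0 0.71 [282.2  55. ] [0.5162 0.3009]
```

View pics/w1.png

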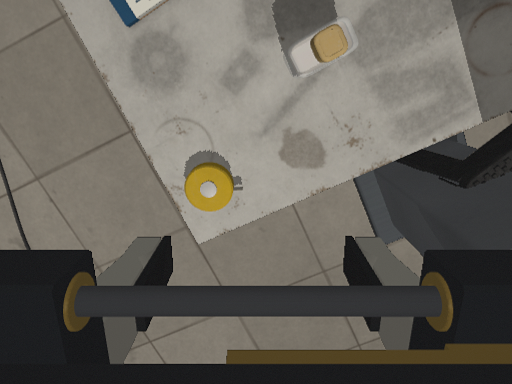

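Wrist picture: bottle at (325,45), tape measure at (208,187). On to the scale.

```bash
python3 -m handwheel '[{"delta_pos":[0.25,-1,0.1],"dr":[0,0,2.5]},{"delta_pos":[0.25,-1,0.1],"dr":[0,0,2.5]},{"delta_pos":[0.25,-1,0.1],"dr":[0,0,2.5]},{"delta_pos":[0.25,-1,0.1],"dr":[0,0,2.5]},{"delta_pos":[0.25,-1,0.1],"dr":[0,0,2.5]},{"delta_pos":[0.25,-1,0.1],"dr":[0,0,2.5]},{"delta_pos":[0.25,-1,0.1],"dr":[0,0,2.5]},{"delta_pos":[0.25,-1,0.1],"dr":[0,0,2.5]},{"delta_pos":[0.25,-1,0.1],"dr":[0,0,2.5]},{"delta_pos":[0.25,-1,0.1],"dr":[0,0,2.5]}]'
python3 -m handwheel '[{"delta_pos":[0,-0.5,0],"dr":[0,0,0]},{"delta_pos":[0,0,0],"dr":[0,0,0]},{"delta_pos":[0,0,0],"dr":[0,0,0]}]'
python3 -c "
from h import *
look(dict(scale=0,pan_top=.042,tare_key_top=.049,stamp=.042,bottle=0,foot0=0,ink_pad=0),'w2.png')"
```

```text
t: 3.7
eef_pos: [0.501, 0.0726, 0.2997]
ee_rot: [-3.142, -0.0, 0.008]
force: [0.1, 0.5, 0.4]
width: 0.0878
gripper_force: 0.0
t: 4.0
eef_pos: [0.5008, 0.0586, 0.2994]
ee_rot: [-3.141, 0.0, 0.004]
force: [0.0, 0.9, 0.1]
width: 0.0877
gripper_force: 0.0
t 4.0 tcp [0.5008 0.0586 0.2994] [-3.1415  0.0001  0.0044] cam [0.5844 0.0583 0.4388] fwd [-0.3066 -0.0014 -0.9518]
scale 0.72 [303.  106.1] [0.5553 0.0019]
scale 0.26 [296.2  75.7] [0.591  0.0118]
pan_top 0.95 [295.8  79.3] [0.5866 0.0165]
tare_key_top 0.56 [350.  138.2] [ 0.5235 -0.0466]
stamp 0.58 [282.9  87.7] [0.5777 0.0304]
bottle 0.79 [ 89.9 147.1] [0.5029 0.2734]
foot0 0.92 [117.6 160. ] [0.4861 0.2399]
foot0 0.78 [ 67.9 134.8] [0.5185 0.2991]
foot0 0.68 [115.8 132. ] [0.5224 0.2378]
foot0 0.39 [ 93.2 145.3] [0.5053 0.2689]
ink_pad 0.89 [495.6 165.1] [ 0.4816 -0.2529]
ink_pad 0.16 [298.  83.] [0.5826 0.0092]
```

View pics/w2.png

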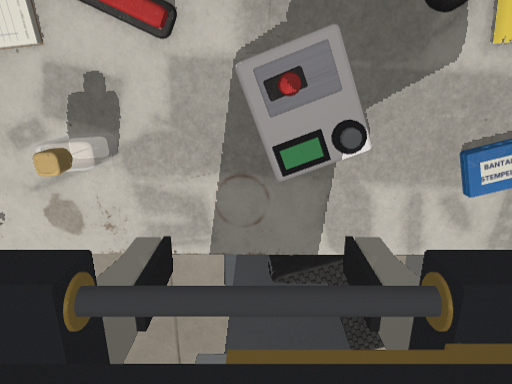

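The scale is at (305,100): pan corners about (255,70),(331,41),(343,88),(267,115), the red stamp handle at (289,84), the key at (350,137), the bottle at (70,153) and the ink pad at (490,168). An enlarged crop will give the corners.

```bash
python3 -c "
from h import *
f=cv2.imread('pics/w2.png'); g=np.zeros((576,800,3),np.uint8)
a=cv2.resize(f[20:164,232:376],None,fx=4,fy=4,interpolation=2)[:,:440]; 
g[:576,:440]=a
b=cv2.resize(f[125:180,25:115],None,fx=4,fy=4,interpolation=2); g[:220,440:800]=b
cv2.imwrite('pics/crop.png',g)"
```

```text
(no output)
```

View pics/crop.png

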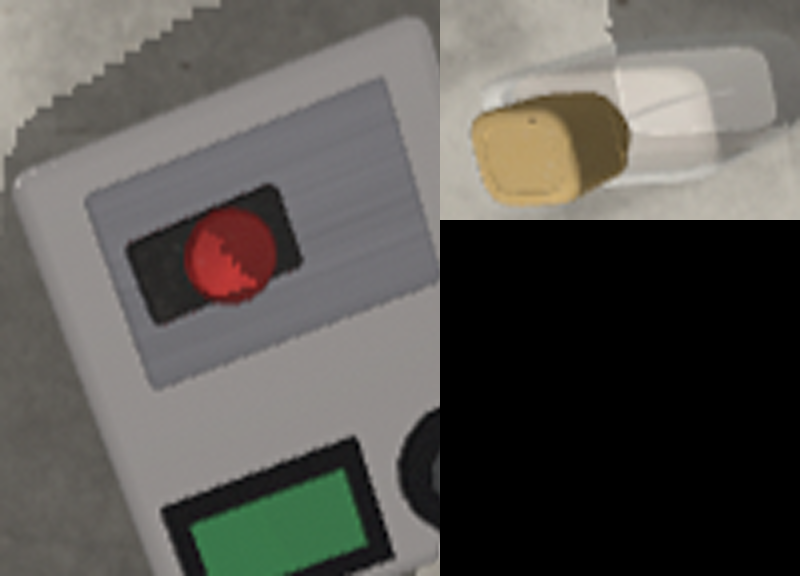

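```bash
python3 -c "
from h import *
P=lambda u,v,z:ray('wrist',(232+u/4,20+v/4),z)[:2]
p=np.array([P(*q,.042) for q in [(86,197),(385,78),(440,283),(157,390)]]);print(p,p.mean(0))
d=lambda a:(np.linalg.norm(a),np.degrees(np.arctan2(a[1],a[0])))
print(d(p[0]-p[1]),d(p[3]-p[2]),d(p[0]-p[3]),d(p[1]-p[2]))
s=np.array([P(*q,.057) for q in [(127,243),(275,184),(302,262),(160,325)]]);print('stamp',s.mean(0),d(s[0]-s[1]),d(s[0]-s[3]),'top',P(231,254,.112))
print('key',P(472,472,.049), ray('wrist',(350,137.5),.049))
c=[ray('wrist',(25+(u-440)/4,125+v/4),.103)[:2] for u,v in [(473,115),(565,108),(582,200),(490,203)]];c=np.array(c);print('cap',c.mean(0),d(c[0]-c[1]),d(c[0]-c[3]),d(c[1]-c[2]))
"
```

```text
[[ 0.5969  0.0631]
 [ 0.6271 -0.0161]
 [ 0.5751 -0.0349]
 [ 0.5455  0.0429]] [0.5862 0.0138]
(np.float64(0.08471993477177261), np.float64(110.88785913053133)) (np.float64(0.08316341535481665), np.float64(110.80974805487809)) (np.float64(0.05518810526395954), np.float64(21.499859202978573)) (np.float64(0.05530678969911127), np.float64(19.885906861074943))
stamp [0.5824 0.0286] (np.float64(0.0411783966982082), np.float64(111.1673039618748)) (np.float64(0.022792149285902764), np.float64(23.547918871544333)) top [0.5828 0.0294]
key [ 0.524  -0.0465] [ 0.5246 -0.0464  0.049 ]
cap [0.5043 0.2686] (np.float64(0.0231364234728114), np.float64(94.70117570891539)) (np.float64(0.022523952724279594), np.float64(-0.1713508438455847)) (np.float64(0.0234937596660874), np.float64(0.5433922306783008))
```

```bash
python3 -m handwheel '[{"delta_pos":[0.91,-0.33,-0.4],"dr":[0,0,0]},{"delta_pos":[0.91,-0.33,-0.4],"dr":[0,0,0]},{"delta_pos":[0.92,-0.33,-0.4],"dr":[0,0,0]},{"delta_pos":[0,0,-0.93],"dr":[0,0,0]},{"delta_pos":[0,0,-0.93],"dr":[0,0,0]},{"delta_pos":[0,0,-0.93],"dr":[0,0,0]},{"delta_pos":[0,0,-0.93],"dr":[0,0,0]},{"delta_pos":[0,0,-0.93],"dr":[0,0,0]},{"delta_pos":[0,0,-0.93],"dr":[0,0,0]},{"delta_pos":[0,0,0],"dr":[0,0,0]}]'
python3 -m handwheel '[{"delta_pos":[0,0,0],"dr":[0,0,0]},{"delta_pos":[0,0,0],"dr":[0,0,0]},{"delta_pos":[0,0,0],"dr":[0,0,0]},{"delta_pos":[0,0,0],"dr":[0,0,0]},{"delta_pos":[0,0,0],"dr":[0,0,0]},{"delta_pos":[0,0,0],"dr":[0,0,0]},{"delta_pos":[0,0,0],"dr":[0,0,0]},{"delta_pos":[0,0,0],"dr":[0,0,0]}]' 1 15
```

```text
t: 5.4
eef_pos: [0.5806, 0.028, 0.0925]
ee_rot: [3.14, 0.007, 0.005]
force: [-0.4, -0.5, 0.7]
width: 0.088
gripper_force: 0.0
t: 6.2
eef_pos: [0.5831, 0.0286, 0.0962]
ee_rot: [-3.142, -0.0, 0.006]
force: [0.6, 0.7, -0.3]
width: 0.0295
gripper_force: 0.0
```

```bash
python3 -m handwheel '[{"delta_pos":[0,0,0],"dr":[0,0,0]},{"delta_pos":[0,0,0],"dr":[0,0,0]},{"delta_pos":[0,0,0],"dr":[0,0,0]},{"delta_pos":[0,0,0],"dr":[0,0,0]},{"delta_pos":[0,0,0],"dr":[0,0,0]},{"delta_pos":[0,0,0.3],"dr":[0,0,0]},{"delta_pos":[0,0,0.6],"dr":[0,0,0]},{"delta_pos":[0,0,0.8],"dr":[0,0,0]},{"delta_pos":[0,0,0.8],"dr":[0,0,0]},{"delta_pos":[0,0,0.8],"dr":[0,0,0]}]'

```

```text
t: 7.2
eef_pos: [0.583, 0.0285, 0.1968]
ee_rot: [-3.142, -0.0, 0.006]
force: [0.7, 1.2, -0.8]
width: 0.0194
gripper_force: 15.0
```

```bash
python3 -m handwheel '[{"delta_pos":[-0.3,-0.6,0.3],"dr":[0,0,0]},{"delta_pos":[-0.37,-0.9,0.3],"dr":[0,0,0]},{"delta_pos":[-0.37,-0.9,0.3],"dr":[0,0,0]},{"delta_pos":[-0.37,-0.9,0],"dr":[0,0,0]},{"delta_pos":[-0.37,-0.9,0],"dr":[0,0,0]},{"delta_pos":[-0.37,-0.9,0],"dr":[0,0,0]},{"delta_pos":[-0.37,-0.9,0],"dr":[0,0,0]},{"delta_pos":[-0.37,-0.9,0],"dr":[0,0,0]},{"delta_pos":[-0.3,-0.9,0],"dr":[0,0,0]},{"delta_pos":[-0.3,-0.5,0],"dr":[0,0,0]}]'
python3 -m handwheel '[{"delta_pos":[0,0,0],"dr":[0,0,0]},{"delta_pos":[0,0,0],"dr":[0,0,0]},{"delta_pos":[0,0,0],"dr":[0,0,0]}]'
python3 -c "
from h import *
look(dict(ink_pad=0,stamp=.15,tare_key_top=.049),'w3.png')
f=cv2.cvtColor(cv2.imread('pics/w3.png'),cv2.COLOR_BGR2HSV)
m=cv2.inRange(f,(100,120,60),(125,255,255)); n,l,st,ce=cv2.connectedComponentsWithStats(m); i=1+st[1:,4].argmax(); print(st[i],ce[i])
"
```

```text
t: 8.2
eef_pos: [0.4769, -0.2223, 0.2223]
ee_rot: [3.142, 0.0, 0.004]
force: [0.5, 0.1, -0.9]
width: 0.0196
gripper_force: 15.0
t: 8.5
eef_pos: [0.4784, -0.2201, 0.2223]
ee_rot: [-3.142, -0.0, 0.006]
force: [-0.1, 1.0, 0.7]
width: 0.0194
gripper_force: 15.0
t 8.5 tcp [ 0.4784 -0.2201  0.2223] [-3.1415 -0.0001  0.0057] cam [ 0.562  -0.2203  0.3618] fwd [-0.3063 -0.0018 -0.9519]
ink_pad 0.81 [289.8 158.9] [ 0.4832 -0.2552]
stamp 0.55 [255.7 229.7] [ 0.4675 -0.2196]
tare_key_top 0.57 [ 66.1 125.7] [ 0.5231 -0.0485]
[ 240  122   97   77 3439] [288.7575 158.7159]
```

View pics/w3.png

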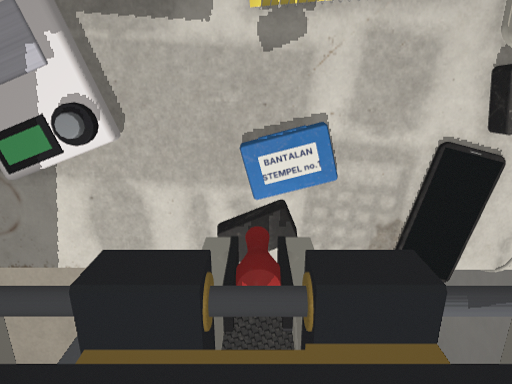

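The stamp hangs between the fingers (foot at about (258,217)), and the ink pad's top is centred near (289,160). I'll check the exact pad centre and any stamp tilt, then lower.

```bash
python3 -c "
from h import *
c=np.array([ray('wrist',q,.016)[:2] for q in [(241,146),(327,124),(337,179),(255,199)]]);print(c.mean(0),c)
for z in (.168,.183,.2,.238): print(z,proj('wrist',(.4784,-.2201,z)))
print([ray('wrist',q,.183)[:2] for q in [(219,226),(287,201),(297,236)]])
"
python3 -m handwheel '[{"delta_pos":[0.07,-0.55,0],"dr":[0,0,0]},{"delta_pos":[0.06,-0.55,0],"dr":[0,0,0]},{"delta_pos":[0,0,-0.9],"dr":[0,0,0]},{"delta_pos":[0,0,-0.9],"dr":[0,0,0]},{"delta_pos":[0,0,-0.8],"dr":[0,0,0]},{"delta_pos":[0,0,-0.7],"dr":[0,0,0]},{"delta_pos":[0,0,-0.5],"dr":[0,0,0]},{"delta_pos":[0,0,-0.4],"dr":[0,0,0]},{"delta_pos":[0,0,0],"dr":[0,0,0]},{"delta_pos":[0,0,0],"dr":[0,0,0]}]'
```

```text
[ 0.4829 -0.2535] [[ 0.4999 -0.2036]
 [ 0.5224 -0.2891]
 [ 0.4659 -0.3033]
 [ 0.4434 -0.218 ]]
0.168 [np.float64(256.84863468791394), np.float64(225.78017759885944)]
0.183 [np.float64(256.7935940760502), np.float64(236.3203220750001)]
0.2 [np.float64(256.72063203724224), np.float64(250.29237660471034)]
0.238 [np.float64(256.4979876140296), np.float64(292.92824688312544)]
[array([ 0.4846, -0.1988]), array([ 0.4998, -0.2366]), array([ 0.4787, -0.2429])]
t: 9.7
eef_pos: [0.4826, -0.2533, 0.0964]
ee_rot: [3.141, 0.0, 0.006]
force: [1.2, -0.5, -0.4]
width: 0.0195
gripper_force: 15.0
```

```bash
python3 -m handwheel '[{"delta_pos":[0,0,-0.3],"dr":[0,0,0]},{"delta_pos":[0,0,-0.25],"dr":[0,0,0]},{"delta_pos":[0,0,-0.15],"dr":[0,0,0]},{"delta_pos":[0,0,-0.1],"dr":[0,0,0]},{"delta_pos":[0,0,-0.04],"dr":[0,0,0]},{"delta_pos":[0,0,0],"dr":[0,0,0]},{"delta_pos":[0,0,0],"dr":[0,0,0]}]'

```

```text
t: 10.4
eef_pos: [0.4824, -0.2535, 0.0711]
ee_rot: [3.142, -0.0, 0.006]
force: [-0.0, 0.0, -1.1]
width: 0.0196
gripper_force: 15.0
```

```bash
python3 -m handwheel '[{"delta_pos":[0,0,-0.03],"dr":[0,0,0]},{"delta_pos":[0,0,-0.03],"dr":[0,0,0]},{"delta_pos":[0,0,0],"dr":[0,0,0]},{"delta_pos":[0,0,0],"dr":[0,0,0]}]'

```

```text
t: 10.8
eef_pos: [0.4828, -0.2534, 0.07]
ee_rot: [3.141, -0.001, 0.006]
force: [-0.7, 0.9, 5.5]
width: 0.0198
gripper_force: 15.0
```

Contact is made (5.5 N). Release.

```bash
python3 -m handwheel '[{"delta_pos":[0,0,0],"dr":[0,0,0]},{"delta_pos":[0,0,0],"dr":[0,0,0]},{"delta_pos":[0,0,0],"dr":[0,0,0]},{"delta_pos":[0,0,0],"dr":[0,0,0]},{"delta_pos":[0,0,0],"dr":[0,0,0]},{"delta_pos":[0,0,0],"dr":[0,0,0]},{"delta_pos":[0,0,0],"dr":[0,0,0]},{"delta_pos":[0,0,0],"dr":[0,0,0]},{"delta_pos":[0,0,0],"dr":[0,0,0]}]' -1
python3 -m handwheel '[{"delta_pos":[0,0,0.5],"dr":[0,0,0]},{"delta_pos":[0,0,0.9],"dr":[0,0,0]},{"delta_pos":[0,0,0.9],"dr":[0,0,0]},{"delta_pos":[0,0,0.9],"dr":[0,0,0]},{"delta_pos":[0,0,0.9],"dr":[0,0,0]},{"delta_pos":[0,0,0],"dr":[0,0,0]}]'
python3 -c "
from h import *
look(dict(ink_pad=0,stamp=.016),'w4.png')
look(dict(ink_pad=0,stamp=.016,pan_top=.042),'s4.png','scene')
a=cv2.imread('pics/w4.png');b=cv2.imread('pics/s4.png')[200:320,270:430]
cv2.imwrite('pics/c4.png',np.hstack([cv2.resize(a,(400,300)),cv2.resize(b,(400,300))]))
"
```

```text
t: 11.7
eef_pos: [0.4823, -0.2534, 0.0692]
ee_rot: [3.142, 0.0, 0.006]
force: [0.5, 1.4, -0.2]
width: 0.0847
gripper_force: 0.0
t: 12.3
eef_pos: [0.4843, -0.254, 0.1962]
ee_rot: [3.14, -0.006, 0.006]
force: [0.5, 0.5, -0.6]
width: 0.0876
gripper_force: 0.0
t 12.3 tcp [ 0.4843 -0.254   0.1962] [ 3.1397 -0.0065  0.0062] cam [ 0.567  -0.254   0.3362] fwd [-0.3002 -0.0038 -0.9539]
ink_pad 0.87 [255.4 173.5] [ 0.4809 -0.253 ]
stamp 0.88 [257.  182.2] [ 0.4763 -0.2546]
t 12.45 tcp [ 0.482  -0.2532  0.1919] [-3.1412  0.0001  0.0053] cam [-0.1399 -0.3245  0.7811] fwd [ 0.6506  0.3593 -0.6691]
ink_pad 0.95 [353.2 275.6] [ 0.4801 -0.2626]
stamp 0.56 [350.1 268.2] [ 0.4844 -0.2501]
pan_top 0.78 [272.8 194. ] [0.5977 0.0238]
pan_top 0.42 [348.7 271.3] [ 0.453  -0.2528]
pan_top 0.25 [271.6 218.3] [ 0.5118 -0.0182]
```

View pics/c4.png

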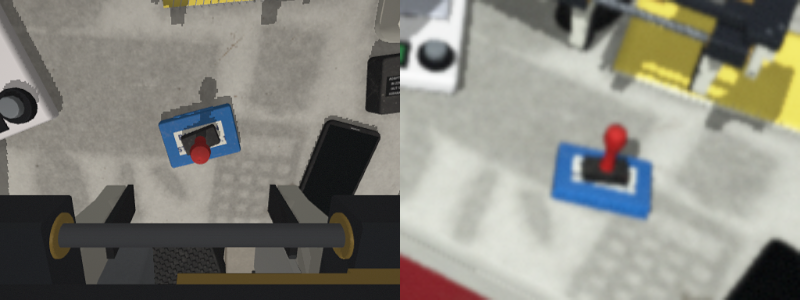

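The stamp stands upright on the middle of the pad, at (200,142) in the left half. Next, the tare key with closed fingers.

```bash
python3 -m handwheel '[{"delta_pos":[0.18,0.86,0],"dr":[0,0,0]},{"delta_pos":[0.18,0.86,0],"dr":[0,0,0]},{"delta_pos":[0.18,0.86,-0.2],"dr":[0,0,0]},{"delta_pos":[0.18,0.86,-0.3],"dr":[0,0,0]},{"delta_pos":[0.18,0.86,-0.3],"dr":[0,0,0]},{"delta_pos":[0.17,0.86,-0.3],"dr":[0,0,0]},{"delta_pos":[0.17,0.86,-0.3],"dr":[0,0,0]},{"delta_pos":[0.17,0.85,-0.2],"dr":[0,0,0]},{"delta_pos":[0,0,0],"dr":[0,0,0]},{"delta_pos":[0,0,0],"dr":[0,0,0]}]' 1 15
python3 -c "
from h import *
look(dict(tare_key_top=.049,pan_top=.042),'w5.png')"
```

```text
t: 13.65
eef_pos: [0.5243, -0.0469, 0.1435]
ee_rot: [3.141, 0.002, 0.007]
force: [0.8, -1.1, 0.2]
width: 0.0136
gripper_force: 0.0
t 13.65 tcp [ 0.5243 -0.0469  0.1435] [3.1411 0.0015 0.007 ] cam [ 0.6082 -0.0469  0.2828] fwd [-0.3078 -0.0027 -0.9514]
tare_key_top 0.56 [258.  204.7] [ 0.523  -0.0479]
pan_top 0.82 [164.5 113.1] [0.5867 0.0165]
```

View pics/w5.png

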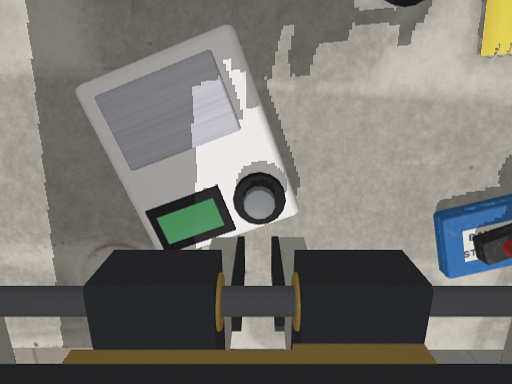

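The pan is now empty, with corners at (96,96),(212,50),(240,128),(132,170); the key's top is at (260,203), just below the fingers.

```bash
python3 -c "
from h import *
c=np.array([ray('wrist',q,.042)[:2] for q in [(96,96),(212,50),(240.5,129),(132,170)]]);print(c.mean(0));e=c[0]-c[1]+c[3]-c[2];f=c[0]-c[3]+c[1]-c[2]
print(np.degrees(np.arctan2(e[1],e[0])),np.degrees(np.arctan2(f[1],f[0])),np.linalg.norm(e)/2,np.linalg.norm(f)/2)"
python3 -m handwheel '[{"delta_pos":[0,0,-0.8],"dr":[0,0,0]},{"delta_pos":[0,0,-0.8],"dr":[0,0,0]},{"delta_pos":[0,0,-0.6],"dr":[0,0,0]},{"delta_pos":[0,0,-0.2],"dr":[0,0,0]},{"delta_pos":[0,0,0],"dr":[0,0,0]},{"delta_pos":[0,0,0],"dr":[0,0,0]}]'
python3 -m handwheel '[{"delta_pos":[0,0,-0.07],"dr":[0,0,0]},{"delta_pos":[0,0,-0.07],"dr":[0,0,0]},{"delta_pos":[0,0,-0.07],"dr":[0,0,0]},{"delta_pos":[0,0,0],"dr":[0,0,0]},{"delta_pos":[0,0,0],"dr":[0,0,0]}]'
```

```text
[0.5871 0.0121]
110.46249966031715 19.808987938547332 0.08437196593226091 0.05436592255418337
t: 14.4
eef_pos: [0.5252, -0.0476, 0.073]
ee_rot: [-3.142, -0.001, 0.005]
force: [0.1, 0.2, -0.0]
width: 0.0005
gripper_force: 0.0
t: 14.9
eef_pos: [0.525, -0.0472, 0.0662]
ee_rot: [-3.142, -0.001, 0.006]
force: [0.4, -0.8, 2.4]
width: 0.0005
gripper_force: 1.1
```

Contact is at about z=0.068. Keep pressing in small steps until the force rises past 4 N.

```bash
python3 -m handwheel '[{"delta_pos":[0,0,-0.07],"dr":[0,0,0]},{"delta_pos":[0,0,-0.04],"dr":[0,0,0]},{"delta_pos":[0,0,0],"dr":[0,0,0]},{"delta_pos":[0,0,0],"dr":[0,0,0]}]'
python3 -m handwheel '[{"delta_pos":[0,0,-0.03],"dr":[0,0,0]},{"delta_pos":[0,0,0],"dr":[0,0,0]},{"delta_pos":[0,0,0],"dr":[0,0,0]}]'
```

```text
t: 15.3
eef_pos: [0.5251, -0.0472, 0.0632]
ee_rot: [-3.142, -0.001, 0.006]
force: [-1.0, 1.3, 9.6]
width: 0.0007
gripper_force: 4.4
t: 15.6
eef_pos: [0.5252, -0.0472, 0.063]
ee_rot: [3.142, -0.001, 0.006]
force: [-3.5, 1.3, 16.9]
width: -0.0
gripper_force: 8.4
```

The key is at its stop (17 N, 5 mm of travel). Release it, rise, and go to the bottle with a quarter turn.

```bash
python3 -m handwheel '[{"delta_pos":[0,0,0.2],"dr":[0,0,0]},{"delta_pos":[0,0,0.5],"dr":[0,0,0]},{"delta_pos":[0,0,1],"dr":[0,0,0]},{"delta_pos":[0,0,1],"dr":[0,0,0]},{"delta_pos":[0,0,1],"dr":[0,0,0]},{"delta_pos":[0,0,1],"dr":[0,0,0]},{"delta_pos":[0,0.9,1],"dr":[0,0,-8]},{"delta_pos":[0,0.9,1],"dr":[0,0,-8]},{"delta_pos":[-0.1,1,0.5],"dr":[0,0,-8]},{"delta_pos":[-0.1,1,0],"dr":[0,0,-8]}]' -1
python3 -m handwheel '[{"delta_pos":[-0.1,1,0],"dr":[0,0,-8]},{"delta_pos":[-0.1,1,0],"dr":[0,0,-8]},{"delta_pos":[-0.1,1,0],"dr":[0,0,-8]},{"delta_pos":[-0.1,1,0],"dr":[0,0,-8]},{"delta_pos":[-0.1,1,0],"dr":[0,0,-8]},{"delta_pos":[-0.1,1,0],"dr":[0,0,-8]},{"delta_pos":[0,1,0],"dr":[0,0,-8]},{"delta_pos":[0,1,0],"dr":[0,0,-2]},{"delta_pos":[0,0,0],"dr":[0,0,0]},{"delta_pos":[0,0,0],"dr":[0,0,0]}]'
python3 -c "
from h import *
look(dict(bottle=0,foot0=0),'w6.png')
f=cv2.imread('pics/w6.png'); m=[int(v) for v in mark_of('wrist','bottle')[0]['location']]; print(m)
y=max(0,m[1]-70);x=max(0,m[0]-95);print(x,y); cv2.imwrite('pics/c6.png',cv2.resize(f[y:y+140,x:x+190],None,fx=4,fy=4,interpolation=2))
"
```

```text
t: 16.6
eef_pos: [0.519, 0.0679, 0.28]
ee_rot: [-3.139, -0.002, -0.559]
force: [0.5, 0.5, 0.4]
width: 0.0749
gripper_force: 0.0
t: 17.6
eef_pos: [0.5, 0.307, 0.2766]
ee_rot: [3.14, -0.001, -1.564]
force: [0.1, -0.3, -0.4]
width: 0.0875
gripper_force: 0.0
t 17.6 tcp [0.5    0.307  0.2766] [ 3.1399 -0.0014 -1.5638] cam [0.5007 0.2228 0.4162] fwd [-0.0031  0.3056 -0.9521]
bottle 0.7 [252.2 120.1] [0.5065 0.2664]
foot0 0.82 [237.7 103.2] [0.5235 0.247 ]
foot0 0.55 [267.5  97.1] [0.4887 0.2399]
[252, 120]
157 50
```

View pics/c6.png

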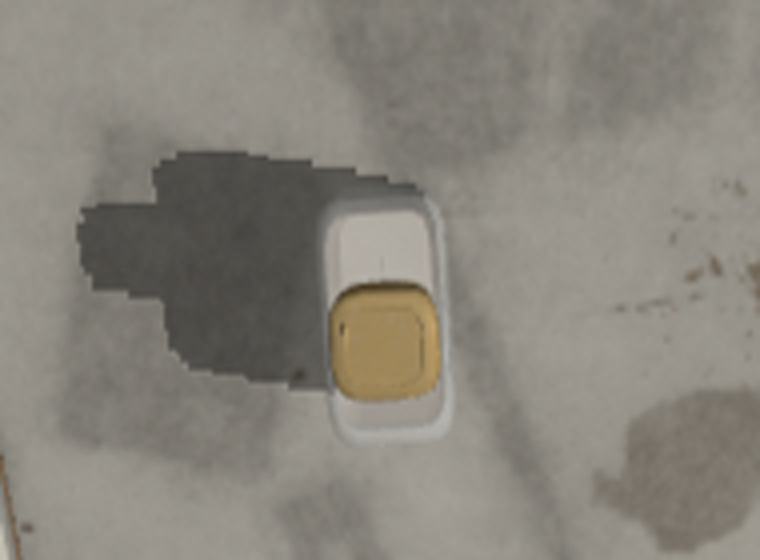

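```bash
python3 -c "
from h import *
P=lambda u,v,z:ray('wrist',(157+u/4,50+v/4),z)[:2]
print('cap',P(385,343,.103))
c=np.array([P(u,v,.079) for u,v in [(333,425),(452,420),(340,440),(442,438)]]);print('top front',c)
for a,b,z in [((325,230),(333,415),.07),((441,230),(451,415),.07)]:
  d=P(*b,z)-P(*a,z);print(np.degrees(np.arctan2(d[1],d[0])))
a=(P(333,425,.079)+P(452,425,.079))/2; print(a)
"
```

```text
cap [0.5048 0.2688]
top front [[0.5181 0.2929]
 [0.4884 0.2915]
 [0.5164 0.2968]
 [0.4908 0.2961]]
91.84116735221559
93.95344967269034
[0.5032 0.2929]
```

```bash
python3 -m handwheel '[{"delta_pos":[0.08,-0.64,0],"dr":[0,0,1.3]},{"delta_pos":[0.08,-0.64,0],"dr":[0,0,1.3]},{"delta_pos":[0,0,-1],"dr":[0,0,0]},{"delta_pos":[0,0,-1],"dr":[0,0,0]},{"delta_pos":[0,0,-0.8],"dr":[0,0,0]},{"delta_pos":[0,0,-0.6],"dr":[0,0,0]},{"delta_pos":[0,0,-0.4],"dr":[0,0,0]},{"delta_pos":[0,0,0],"dr":[0,0,0]},{"delta_pos":[0,0,0],"dr":[0,0,0]}]'

```

```text
t: 18.7
eef_pos: [0.5058, 0.2683, 0.1644]
ee_rot: [-3.141, 0.0, -1.52]
force: [1.1, 0.3, 0.3]
width: 0.0876
gripper_force: 0.0
```

```bash
python3 -m handwheel '[{"delta_pos":[-0.03,0,-0.6],"dr":[0,0,0]},{"delta_pos":[0,0,-0.6],"dr":[0,0,0]},{"delta_pos":[0,0,-0.6],"dr":[0,0,0]},{"delta_pos":[0,0,-0.6],"dr":[0,0,0]},{"delta_pos":[0,0,-0.5],"dr":[0,0,0]},{"delta_pos":[0,0,-0.45],"dr":[0,0,0]},{"delta_pos":[0,0,0],"dr":[0,0,0]},{"delta_pos":[0,0,0],"dr":[0,0,0]}]'
python3 -m handwheel '[{"delta_pos":[0,0,0],"dr":[0,0,0]},{"delta_pos":[0,0,0],"dr":[0,0,0]},{"delta_pos":[0,0,0],"dr":[0,0,0]},{"delta_pos":[0,0,0],"dr":[0,0,0]},{"delta_pos":[0,0,0],"dr":[0,0,0]},{"delta_pos":[0,0,0],"dr":[0,0,0]},{"delta_pos":[0,0,0],"dr":[0,0,0]},{"delta_pos":[0,0,0],"dr":[0,0,0]},{"delta_pos":[0,0,0],"dr":[0,0,0]},{"delta_pos":[0,0,0],"dr":[0,0,0]}]' 1 25
```

```text
t: 19.5
eef_pos: [0.5049, 0.2686, 0.0638]
ee_rot: [-3.141, 0.0, -1.52]
force: [-0.4, -0.5, 0.2]
width: 0.0876
gripper_force: 0.0
t: 20.5
eef_pos: [0.5045, 0.2683, 0.0631]
ee_rot: [3.142, -0.0, -1.52]
force: [-0.1, 1.1, -0.6]
width: 0.0323
gripper_force: 24.9
```

```bash
python3 -m handwheel '[{"delta_pos":[0,0,0.3],"dr":[0,0,0]},{"delta_pos":[0,0,0.6],"dr":[0,0,0]},{"delta_pos":[0,0,0.8],"dr":[0,0,0]},{"delta_pos":[0,0,0.8],"dr":[0,0,0]},{"delta_pos":[0,0,0.8],"dr":[0,0,0]},{"delta_pos":[0.1,-0.3,0.5],"dr":[0,0,0]},{"delta_pos":[0.2,-0.6,0.2],"dr":[0,0,0]},{"delta_pos":[0.2,-0.6,0],"dr":[0,0,2]},{"delta_pos":[0.2,-0.6,0],"dr":[0,0,2]},{"delta_pos":[0.2,-0.6,0],"dr":[0,0,2]}]'
python3 -m handwheel '[{"delta_pos":[0.2,-0.6,0],"dr":[0,0,2]},{"delta_pos":[0.2,-0.6,0],"dr":[0,0,2]},{"delta_pos":[0.2,-0.6,0],"dr":[0,0,2]},{"delta_pos":[0.2,-0.6,0],"dr":[0,0,2]},{"delta_pos":[0.2,-0.6,0],"dr":[0,0,2]},{"delta_pos":[0.2,-0.6,0],"dr":[0,0,1.7]},{"delta_pos":[0.2,-0.6,0],"dr":[0,0,0]},{"delta_pos":[0.2,-0.6,0],"dr":[0,0,0]},{"delta_pos":[0,0,0],"dr":[0,0,0]},{"delta_pos":[0,0,0],"dr":[0,0,0]}]'
```

```text
t: 21.5
eef_pos: [0.5314, 0.1866, 0.1838]
ee_rot: [-3.141, 0.0, -1.414]
force: [0.4, 0.3, -1.0]
width: 0.0322
gripper_force: 24.9
t: 22.5
eef_pos: [0.5793, 0.043, 0.1834]
ee_rot: [3.142, 0.0, -1.212]
force: [-0.8, 0.1, -1.9]
width: 0.0321
gripper_force: 24.9
```

```bash
python3 -c "
from h import *
look(dict(pan_top=.042,tare_key_top=.049,bottle=.12),'w7.png')"
python3 -m handwheel '[{"delta_pos":[0.12,-0.48,0],"dr":[0,0,0]},{"delta_pos":[0.12,-0.48,0],"dr":[0,0,0]},{"delta_pos":[0,0,-0.5],"dr":[0,0,0]},{"delta_pos":[0,0,-0.6],"dr":[0,0,0]},{"delta_pos":[0,0,-0.6],"dr":[0,0,0]},{"delta_pos":[0,0,-0.4],"dr":[0,0,0]},{"delta_pos":[0,0,-0.3],"dr":[0,0,0]},{"delta_pos":[0,0,0],"dr":[0,0,0]},{"delta_pos":[0,0,0],"dr":[0,0,0]}]'
```

```text
t 22.5 tcp [0.5793 0.043  0.1834] [ 3.1415  0.0002 -1.2121] cam [ 0.6087 -0.0361  0.3229] fwd [-0.1072  0.2876 -0.9517]
pan_top 0.84 [260.9 148.3] [0.5878 0.0123]
tare_key_top 0.64 [367.9 106.4] [ 0.5224 -0.0485]
bottle 0.93 [258.7 220.5] [0.5785 0.0427]
t: 23.6
eef_pos: [0.5871, 0.0144, 0.1115]
ee_rot: [-3.141, -0.0, -1.211]
force: [0.3, -0.0, -1.1]
width: 0.0322
gripper_force: 24.9
```

```bash
python3 -m handwheel '[{"delta_pos":[0,-0.02,-0.08],"dr":[0,0,0]},{"delta_pos":[0,0,-0.06],"dr":[0,0,0]},{"delta_pos":[0,0,-0.04],"dr":[0,0,0]},{"delta_pos":[0,0,-0.02],"dr":[0,0,0]},{"delta_pos":[0,0,0],"dr":[0,0,0]},{"delta_pos":[0,0,0],"dr":[0,0,0]}]'
python3 -m handwheel '[{"delta_pos":[0,0,-0.02],"dr":[0,0,0]},{"delta_pos":[0,0,0],"dr":[0,0,0]},{"delta_pos":[0,0,0],"dr":[0,0,0]}]'
```

```text
t: 24.2
eef_pos: [0.5867, 0.0139, 0.1052]
ee_rot: [-3.142, -0.0, -1.211]
force: [0.6, 0.0, -1.0]
width: 0.0321
gripper_force: 24.9
t: 24.5
eef_pos: [0.5868, 0.0139, 0.1051]
ee_rot: [-3.141, -0.0, -1.211]
force: [-1.8, 1.1, 5.4]
width: 0.0323
gripper_force: 24.9
```

Contact at 5.4 N. I'll check the foot corners before releasing.

```bash
python3 -m handwheel '[{"delta_pos":[0,0,0],"dr":[0,0,0]},{"delta_pos":[0,0,0],"dr":[0,0,0]},{"delta_pos":[0,0,0],"dr":[0,0,0]},{"delta_pos":[0,0,0],"dr":[0,0,0]},{"delta_pos":[0,0,0],"dr":[0,0,0]},{"delta_pos":[0,0,0],"dr":[0,0,0]},{"delta_pos":[0,0,0],"dr":[0,0,0]},{"delta_pos":[0,0,0],"dr":[0,0,0]}]' -1
python3 -m handwheel '[{"delta_pos":[0,0,0.5],"dr":[0,0,0]},{"delta_pos":[0,0,0.8],"dr":[0,0,0]},{"delta_pos":[0,0,0.8],"dr":[0,0,0]},{"delta_pos":[0,0,0.8],"dr":[0,0,0]},{"delta_pos":[0,0,0.8],"dr":[0,0,0]},{"delta_pos":[0,0,0.8],"dr":[0,0,0]},{"delta_pos":[-0.4,0.9,0.4],"dr":[0,0,0]},{"delta_pos":[-0.4,0.9,0],"dr":[0,0,0]},{"delta_pos":[0,0,0],"dr":[0,0,0]},{"delta_pos":[0,0,0],"dr":[0,0,0]}]'
python3 -c "
from h import *
look(dict(pan_top=.042,tare_key_top=.049,bottle=.042,foot0=.042,stamp=.016,ink_pad=0),'w8.png')
look(dict(bottle=.042,stamp=.016,ink_pad=0),'s8.png','scene')
a=cv2.imread('pics/w8.png');b=cv2.imread('pics/s8.png')[130:310,210:400]
cv2.imwrite('pics/c8.png',np.hstack([cv2.resize(a[20:220,150:380],(460,400)),cv2.resize(b,(340,400))]))"
```

```text
t: 25.3
eef_pos: [0.5867, 0.0139, 0.1046]
ee_rot: [-3.142, -0.0, -1.211]
force: [-1.2, -0.1, -0.5]
width: 0.0864
gripper_force: 0.0
t: 26.3
eef_pos: [0.5625, 0.0684, 0.2518]
ee_rot: [-3.141, -0.0, -1.209]
force: [0.3, -0.3, 0.2]
width: 0.0878
gripper_force: 0.0
t 26.3 tcp [0.5625 0.0684 0.2518] [-3.1413 -0.     -1.2095] cam [ 0.592  -0.0106  0.3913] fwd [-0.1076  0.2873 -0.9518]
tare_key_top 0.87 [338.5  70.6] [ 0.5247 -0.0461]
bottle 0.56 [254.8 105.5] [0.5868 0.0118]
t 26.65 tcp [0.5628 0.0674 0.2513] [ 3.1411 -0.0001 -1.2118] cam [-0.1399 -0.3245  0.7811] fwd [ 0.6506  0.3593 -0.6691]
bottle 0.66 [274.4 198.3] [0.5843 0.0116]
stamp 0.64 [348.3 266.9] [ 0.4859 -0.245 ]
ink_pad 0.76 [351.6 275.2] [ 0.4792 -0.2588]
ink_pad 0.6 [274.9 196.4] [0.6335 0.0333]
```

View pics/c8.png

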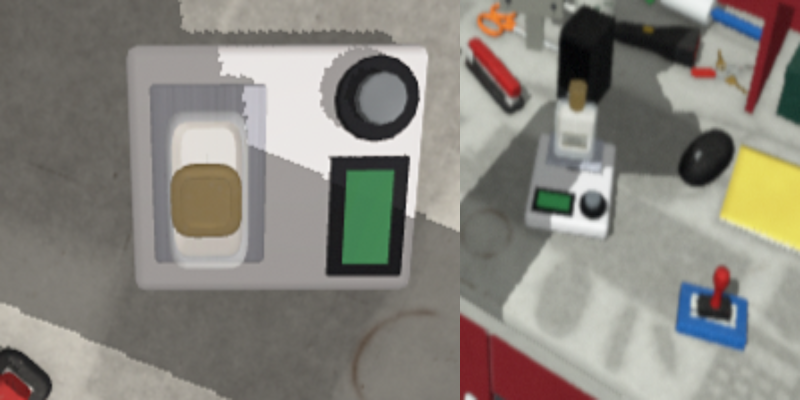

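The bottle stands upright and centred on the pan: (208,190) against pan columns 152–265, with the downward shift due to parallax. The stamp is upright on the pad. Hand in.

```bash
python3 -c "
from station import *
print(job_done())"
```

```text
the job is handed in; nothing more can be done
None
```

I handed the job in at about 27 s of the 72 s allowed. The stamp is upright on the ink pad, the tare key was pressed fully with the pan empty and let go, and the bottle is upright and centred on the pan. All of this is from my own readings and pictures, as no verdict was returned.

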